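# Flip out the hook and hang up the spray bottle

## Task

Swing the folded hook arm on the end of the little pine shelf fully out, so that it stands straight off the panel. Then hang the white spray bottle on it by its trigger, clear of the table, and leave it hanging quietly with the hook still out.

Things in the scene. Friction and masses are not known exactly. Their poses are not given: they have to be found in the camera images.
- hook (a joint): Angle (rad) of the hook arm about its upright hinge on the pine shelf's end panel. 0: folded flat along the panel, pointing roughly at the robot; 1.57: straight out, pointing to the robot's right, at a stop. Turns counter-clockwise seen from above, needs about 1 N at the knob, stays where left. Hinge axis 32 mm off the panel; panel top 220 mm above the table.
- hook_knob (a point): Middle of the red upright knob at the arm's free end: round, 14 mm across, 37 mm tall (18 mm up and down from here). x = along the arm from hinge to knob, z = up; both turn with the arm. Hinge axis 120 mm back along -x. The arm is a level steel rod, 8 mm thick, its axis 26.5 mm below this point, 215 mm above the table. Things hang on the rod between hinge and knob.
- sprayer_head (a point): White spray bottle (not the amber one): middle of its head, 197.5 mm above its base; grip it here. x = the way it sprays, z = up. Head 24 mm wide (y), 35 mm tall (z +-17.5), x -25 to +55 mm, then a 10 mm nozzle. Neck below it 24 mm across, down to z = -83 mm. Body x -12 to +64 mm, 58 mm wide, its shoulder at z = -83 to -97 mm. 0.18 to 0.35 kg, centred below sprayer_gap.
- sprayer_gap (a point): Same axes: middle of the gap under the head, 26 mm ahead of and 17.5 mm below sprayer_head. Here a rod along y carries the bottle nearly upright. Neck 14 mm behind, grey rigid trigger 14 mm ahead, its end 35 mm below. The body juts out below the gap, so bring the rod in level from the front, under the trigger's end and above the shoulder, then lower the bottle on it.
Things that resemble listed ones, but are neither listed nor needed, are in the scene too. Of the things that look like the part that bears sprayer_head, the smallest one is meant.

How it is judged (in metres and radians):
On the way:
1. the hook arm is swung out while still empty (value of joint hook above 1.3 rad and height (world z) of sprayer_head below 0.21 m), for 0.2 s.
At the end, for the whole second after the job is handed in: The hook is out (joint above 1.3 rad) and the white bottle hangs on its arm: weight on the hook, head from 25 mm below to 20 mm above knob height, 10 to 115 mm back from the knob along the arm, leaning under 28 degrees, slower than 150 mm/s (value of joint hook above 1.3 rad and x of sprayer_head in the frame of hook_knob between -0.115 and -0.01 m and z of sprayer_head in the frame of hook_knob between -0.025 and 0.02 m and distance between sprayer_head and hook_knob below 0.125 m and angle between sprayer_head's own z axis and vertical below 0.5 rad and contact force between sprayer and hook above 0.5 N and linear speed of sprayer below 0.15 m/s); the robot touches nothing.
It also fails if it takes over 61 s, if anything falls off the work surface, if the arm or the gripper's body presses on something with over 40 N, if the wrist force passes 120 N, or if a joint passes its speed limit or range.

## Robot

A 6-joint arm with a two-finger parallel gripper is mounted at the origin on the work surface. World frame = base frame: x ahead of the robot, y to its left, z up, the work surface at z = 0. Lengths are in mm, angles in rad, forces in N, time in s.
With the tool pointing down it reaches from about 350 to 775 mm from the base axis. Payload 7.3 kg.
Tool frame: the origin (TCP) lies between the finger pads; the fingertips stand 17 mm ahead of it and the grasp point (between the pads) lies 2 mm behind it; z points along the fingers, y is the direction in which the jaws open and shut (so a half turn about z gives the same grasp; the last joint's range is limited). The gripper opens to 92 mm and grips with 3 to 60 N. Pads are 19 mm wide; open, the fingers measure 130 mm over their backs; the gripper's body (75 mm by 190 mm) begins 47 mm behind the grasp point.
Start: joints at [-1.441, 0.342, 1.524, -0, 1.275, -0.146], TCP at [142.988, -505.171, 243.741] pointing down, gripper open.
Joint ranges: [-2.53, 2.53], [-0.77, 2.02], [0.04, 2.7], [-1, 4.14], [0.28, 2.66], [-3.11, 3.11]. Speed limits (rad/s): [2.57, 2.57, 3.14, 3.14, 3.14, 3.14].

## Interface

Orientations are given as [roll, pitch, yaw] about the fixed x, y, z axes, in that order (R = Rz(yaw) Ry(pitch) Rx(roll)).
In Python, from plant import get_obs, capture, get_calibration, close_job gives the robot as it stands.
- The arm moves only by the tool carry_out, never from a script. Its argument "moves" is one flat list of numbers, 7 for each row, row after row: the shift along the tool's x, y, z normalised to -1 to 1, where 1 is 40 cm, then the turn, a rotation vector about the tool's x, y, z normalised to -1 to 1, where 1 is 30 degrees, then the opening, from 0 (shut) to 1 (fully open). A call has exactly 8 rows; each row is the pose to reach, as a shift and turn from the pose measured when the call began, along the tool's axes at that moment; what a row does not reach only later rows make up. A row lasts 1/10 s, in which the tool goes at most 50 mm and 8.59 degrees, less where a joint would pass 70% of its speed; a pose out of reach is approached as far as the arm can. A call with a number of a shift or a turn outside -1 to 1 is refused whole. A call with a gripper value outside its range is refused whole. The fingers move at their own pace and stop on an object; the grip force is fixed at half the most. Time passes only in rows, so rows that repeat a pose let the fingers close, or fill a call up. It gives the time, the measured TCP pose, the force and the opening at its end, in the units of the state.
- get_obs(): the state, without advancing time (a new reading comes with each control period).
- capture(name): name is "side" or "top"; returns the picture (400x640x3 uint8, red, green, blue); there is no depth.
- get_calibration(name): a dict with "vfov" (degrees; the focal length in pixels is half the picture's height over the tangent of half this angle, whatever the lens; pixels are square), "cx", "cy" (the principal point, pixels), "cam_to_world" (4x4, takes a point from camera to world coordinates). Camera axes: x right, y up, looking along -z (the intrinsics and any distortion apply to the point x, -y, -z); pixel columns grow to the right and rows downward; lengths in mm; the calibration is good to about 2 mm. A picture is of the moment at which its call begins. get_calibration takes no time and is no camera call.
- close_job(): hands the job in, once; it reports no verdict.
The state is a dict: "time": time; "joint_positions": joint angles; "dq": joint speeds; "tau": joint torques, N m; "tool_pos": TCP position; "tcp_rot": TCP orientation; "contact_force": force on the tool from outside, world axes, zero at the start; "moment": the same for the moment, N m; "grip_width": finger opening in mm.
Only numpy, scipy, OpenCV 4.12 (cv2) and the standard library are available. Lean on these libraries where they do the work, as an engineer would, in place of code of your own. Each camera call takes 0.05 s, during which the arm holds its last target.

## Working session

There is one attempt and no reset: what is moved stays moved. The work goes in short steps, Python scripts to look and compute and a tool call to move; the robot and the scene stay as the last step left them, time stands still between calls to the robot, and variables do not carry over. Pictures are saved under pics/ and viewed, and the job is handed in when it is done.

Besides the shell and the picture viewer there is one more tool, called as name(argument=value, ...) on one line, values as JSON. carry_out: Moves the arm, as the interface text tells. Scaled input: -1 to 1 covers 40 cm each way for a shift and 30 degrees each way for a turn. Its arguments: {"type":"object","properties":{"moves":{"type":"array","items":{"type":"number"}}},"required":["moves"]}

```bash
ls; mkdir -p pics
python3 - <<'E'
from plant import *
import cv2,json
for n in("side","top"):
    cv2.imwrite(f"pics/{n}0.png",capture(n)[:,:,::-1]); print(n,get_calibration(n))
print(get_obs())
E
```

```text
pics
side {'vfov': 56.65872211931919, 'cx': 317.95758975402833, 'cy': 198.42376859429024, 'cam_to_world': array([[-8.35518039e-01,  3.83113480e-01, -3.93870116e-01,
         6.75959165e+01],
       [-5.49243059e-01, -6.02613215e-01,  5.78955418e-01,
         5.02379355e+02],
       [-1.55457116e-02,  7.00058122e-01,  7.13916631e-01,
         8.59776401e+02],
       [ 0.00000000e+00,  0.00000000e+00,  0.00000000e+00,
         1.00000000e+00]])}
top {'vfov': 46.99608548303542, 'cx': 320.8865556655732, 'cy': 206.47148498224755, 'cam_to_world': array([[ 1.35326348e-02,  9.91342019e-01, -1.30605777e-01,
         2.94417182e+02],
       [-9.99625337e-01,  1.65208247e-02,  2.18231016e-02,
        -2.96531724e+01],
       [ 2.37918727e-02,  1.30261519e-01,  9.91194170e-01,
         1.38214758e+03],
       [ 0.00000000e+00,  0.00000000e+00,  0.00000000e+00,
         1.00000000e+00]])}
{'time': 0.1, 'joint_positions': array([-1.44102030e+00,  3.42626781e-01,  1.52490408e+00, -2.43755278e-05,
        1.27540154e+00, -1.46039624e-01]), 'dq': array([-0.00055119, -0.00254096, -0.00391059, -0.0007442 ,  0.00155979,
       -0.00099287]), 'tau': array([ 1.81027335e-03, -4.32004416e+01, -2.44694620e+01,  7.18646217e-02,
        5.26230584e-02, -3.73600074e-05]), 'tool_pos': array([ 142.92505824, -504.8232111 ,  243.13415622]), 'tcp_rot': array([-3.14026377e+00, -1.71899546e-04,  2.75822647e-01]), 'contact_force': array([ 0.75594325, -0.04989345, -0.58670549]), 'moment': array([-2.97097153e-06,  2.04817947e-02, -9.82580041e-03]), 'grip_width': 91.85377427512587}
```

View pics/side0.png

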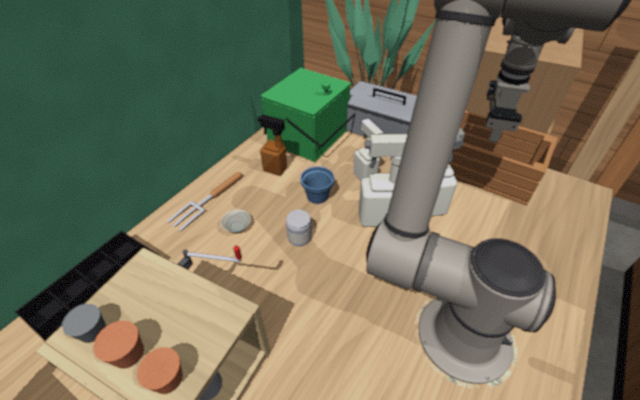

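View pics/top0.png

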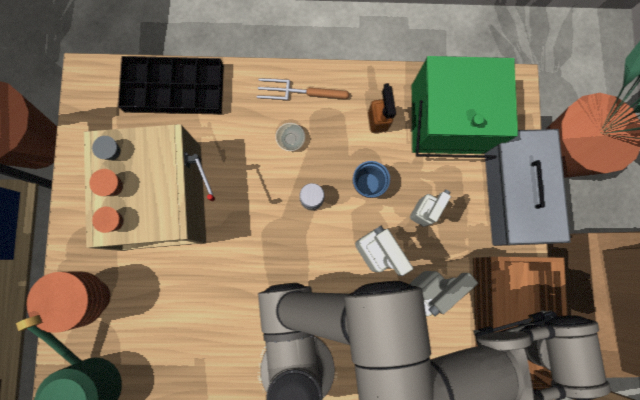

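Run:
```python
import cv2
t=cv2.imread('pics/top0.png');s=cv2.imread('pics/side0.png')
cv2.imwrite('pics/t1.png',cv2.resize(t[170:320,340:490],None,fx=4,fy=4,interpolation=2))
cv2.imwrite('pics/s1.png',cv2.resize(s[100:240,340:480],None,fx=4,fy=4,interpolation=2))
cv2.imwrite('pics/t2.png',cv2.resize(t[130:230,150:290],None,fx=5,fy=5,interpolation=2))
cv2.imwrite('pics/s2.png',cv2.resize(s[220:320,150:290],None,fx=5,fy=5,interpolation=2))
```

```text
(no output)
```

View pics/t1.png

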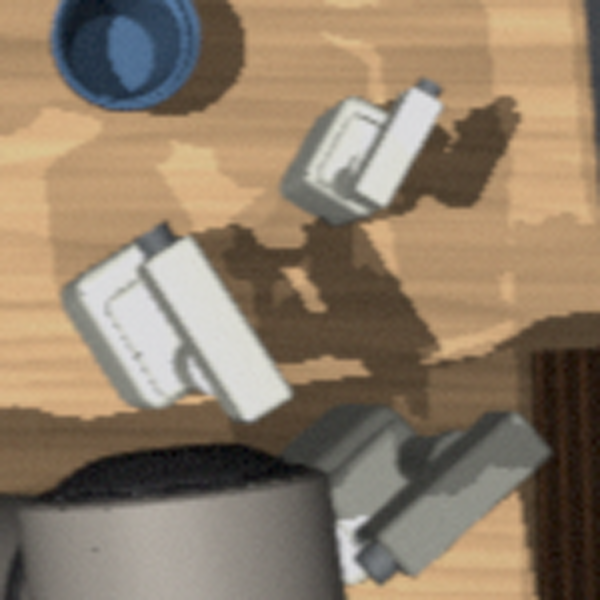

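View pics/s1.png

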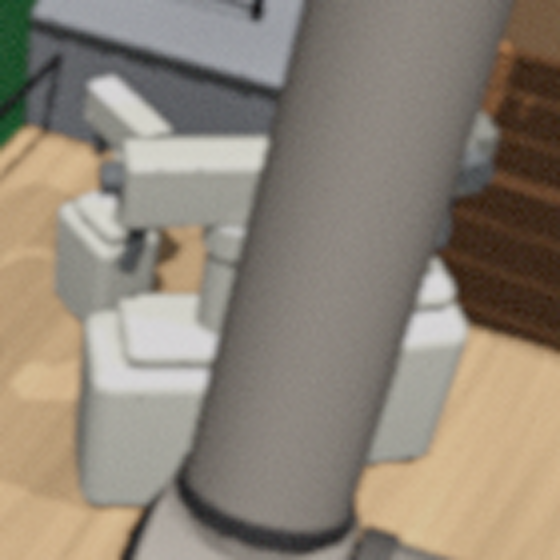

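View pics/t2.png

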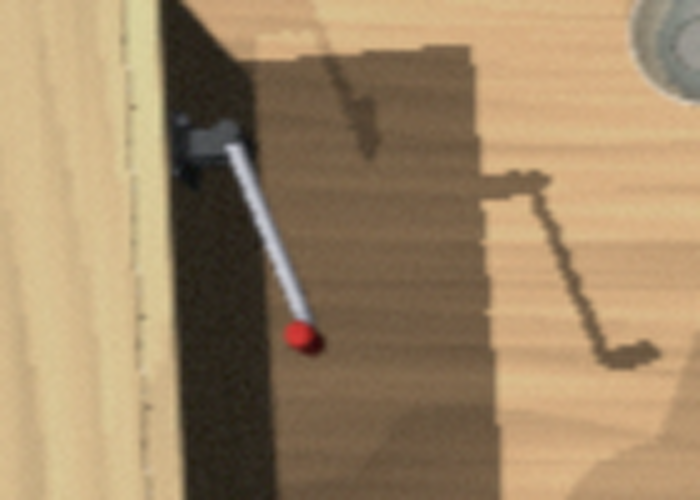

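View pics/s2.png

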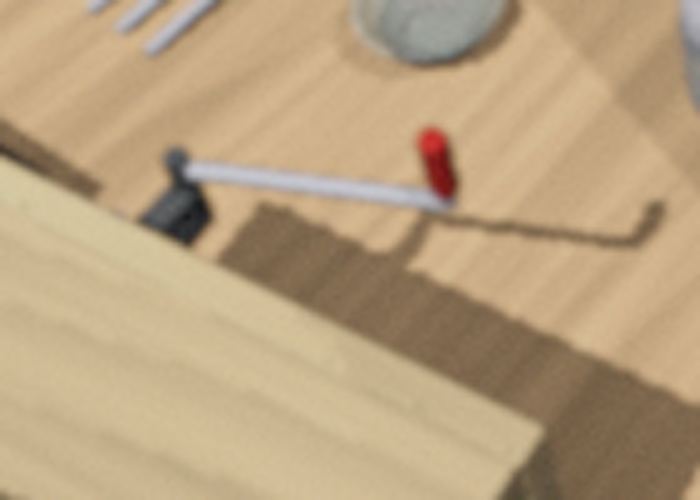

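```bash
cat > h.py <<'E'
import numpy as np
from plant import get_calibration
def ray(n,u,v):
    c=get_calibration(n);M=c['cam_to_world'];f=200/np.tan(np.radians(c['vfov'])/2)
    d=M[:3,:3]@np.array([(u-c['cx'])/f,-(v-c['cy'])/f,-1.]);return M[:3,3],d
def atz(n,u,v,z):
    o,d=ray(n,u,v);return o+d*(z-o[2])/d[2]
def tri(u1,v1,u2,v2):
    o1,d1=ray('top',u1,v1);o2,d2=ray('side',u2,v2)
    s=np.linalg.lstsq(np.c_[d1,-d2],o2-o1,rcond=None)[0]
    p,q=o1+s[0]*d1,o2+s[1]*d2
    return (p+q)/2,np.linalg.norm(p-q)
def proj(n,p):
    c=get_calibration(n);M=c['cam_to_world'];f=200/np.tan(np.radians(c['vfov'])/2)
    q=M[:3,:3].T@(np.array(p)-M[:3,3]);return c['cx']+f*q[0]/-q[2],c['cy']-f*q[1]/-q[2]
E
python3 - <<'E'
from h import *
np.set_printoptions(precision=1,suppress=True)
T=lambda u,v:(340+u/4,170+v/4)
S=lambda u,v:(340+u/4,100+v/4)
for p in [(412,82),(440,98),(357,192),(390,207)]: print('head',atz('top',*T(*p),215))
for p in [(88,82),(120,75),(172,128),(140,137)]: print('headS',atz('side',*S(*p),215))
# knob
tk=(150+297/5,130+335/5); sk=(150+432/5,220+138/5)
print('knob',atz('top',*tk,260),atz('side',*sk,260),tri(*tk,*sk))
tr=(150+235/5,130+150/5); print('rod hinge',atz('top',*tr,219),atz('side',150+190/5,220+165/5,219))
print('hinge top',atz('side',150+178/5,220+155/5,235),atz('top',150+230/5,130+130/5,235))
for p in [(122,0),(140,500),(160,0),(182,500)]: print('panel',atz('top',150+p[0]/5,130+p[1]/5,220))
for p in [(0,160),(545,430)]: print('panelS',atz('side',150+p[0]/5,220+p[1]/5,220))
E
```

```text
head [ 495.2 -370.9  215. ]
head [ 485.  -388.9  215. ]
head [ 423.  -333.8  215. ]
head [ 413.7 -354.9  215. ]
headS [ 492.9 -371.4  215. ]
headS [ 476.7 -392.8  215. ]
headS [ 412.2 -351.6  215. ]
headS [ 426.9 -329.2  215. ]
knob [461.2 219.5 260. ] [460.9 219.9 260. ] (array([461.2, 219.6, 259.5]), np.float64(0.020750050317015503))
rod hinge [562.8 264.6 219. ] [565.2 267.1 219. ]
hinge top [560.9 272.1 235. ] [569.4 263.6 235. ]
panel [640.6 326.3 220. ]
panel [381.9 303.1 220. ]
panel [641.  306.8 220. ]
panel [382.3 282.1 220. ]
panelS [635.2 309.8 220. ]
panelS [358.3 280.6 220. ]
```

```bash
cat >> h.py <<'E'
from scipy.spatial.transform import Rotation as Ro
from plant import get_obs
def row(x,y,z,psi,op,o=None):
    o=o or get_obs()
    R0=Ro.from_euler('xyz',o['tcp_rot']);R1=Ro.from_euler('xyz',[np.pi,0,np.radians(psi)])
    d=R0.inv().apply(np.array([x,y,z])-o['tool_pos'])/400
    w=np.degrees((R0.inv()*R1).as_rotvec())/30
    r=[round(float(a),4) for a in [*d,*w,op]]
    if max(abs(a) for a in r)>1: print('OUT')
    return r
def st():
    o=get_obs();np.set_printoptions(precision=2,suppress=True)
    print(o['time'],o['tool_pos'],np.degrees(o['tcp_rot']),o['contact_force'],o['grip_width'],o['joint_positions'])
E
python3 - <<'E'
from h import *
print(row(300,-480,400,30,1));print(row(330,-470,400,45,1))
for n,u,v in [('can',312,193),('pot',371,170),('glass',291,130)]: print(n,atz('top',u,v,60))
for n,u,v in [('shelfpots',105,147),('p2',106,180),('p3',107,218)]: print(n,atz('top',u,v,280))
E
```

```text
[0.3948, 0.0467, -0.3922, -0.0025, -0.0006, -0.4732, 1.0]
[0.4738, 0.0431, -0.3921, -0.0024, -0.001, -0.9732, 1.0]
can [507.72973312 -32.36804272  60.        ]
pot [ 579.14975591 -204.55473444   60.        ]
glass [695.41810699  32.79694198  60.        ]
shelfpots [576.70693183 472.9786882  280.        ]
p2 [495.31322091 464.56288701 280.        ]
p3 [403.44506069 455.42177158 280.        ]
```

carry_out(moves=[0.1,0.01,-0.2,0,0,-0.2,1,0.2,0.02,-0.3,0,0,-0.4,1,0.3,0.03,-0.39,0,0,-0.7,1,0.4,0.04,-0.39,0,0,-0.97,1,0.47,0.04,-0.39,0,0,-0.97,1,0.47,0.04,-0.39,0,0,-0.97,1,0.47,0.04,-0.39,0,0,-0.97,1,0.47,0.04,-0.39,0,0,-0.97,1])

```text
time: 0.9
tool_pos: [327.4, -469.3, 398.2]
tcp_rot: [-3.138, -0.001, 0.783]
contact_force: [0.3, 0.1, 0.6]
grip_width: 91.4
```

Run:
```python
from h import *
st();print(row(500,-200,400,45,1));print(row(520,-140,400,45,1))
```

```text
0.9 [ 327.37 -469.32  398.17] [-179.82   -0.05   44.88] [0.25 0.06 0.64] 91.40275755013764 [-1.1   0.38  1.06 -0.    1.71 -0.31]
[0.7809, -0.1726, -0.0034, -0.006, -0.0016, -0.0042, 1.0]
[0.9222, -0.2437, -0.0031, -0.006, -0.0016, -0.0042, 1.0]
```

carry_out(moves=[0.12,-0.02,0,0,0,0,1,0.24,-0.05,0,0,0,0,1,0.36,-0.08,0,0,0,0,1,0.48,-0.11,0,0,0,0,1,0.6,-0.13,0,0,0,0,1,0.72,-0.16,0,0,0,0,1,0.78,-0.18,0,0,0,0,1,0.88,-0.22,0,0,0,0,1])

```text
time: 1.7
tool_pos: [514.0, -159.6, 398.0]
tcp_rot: [-3.138, 0.001, 0.78]
contact_force: [1.3, 0.3, 0.7]
grip_width: 91.6
```

Run:
```python
from h import *
st();print(row(461,200,340,59,1));print(row(461,150,340,59,1))
import cv2
from plant import capture
s=capture('side')[:,:,::-1]
cv2.imwrite('pics/s3.png',s)
cv2.imwrite('pics/s3c.png',cv2.resize(s[100:190,340:460],None,fx=6,fy=6,interpolation=2))
```

```text
1.7 [ 513.97 -159.6   397.99] [-179.77    0.04   44.67] [1.31 0.26 0.72] 91.58550153600865 [-0.44  0.3   1.16  0.    1.68  0.35]
[0.5379, -0.7319, 0.1475, -0.0077, 0.0004, -0.4777, 1.0]
[0.4501, -0.643, 0.1472, -0.0077, 0.0004, -0.4777, 1.0]
```

View pics/s3c.png

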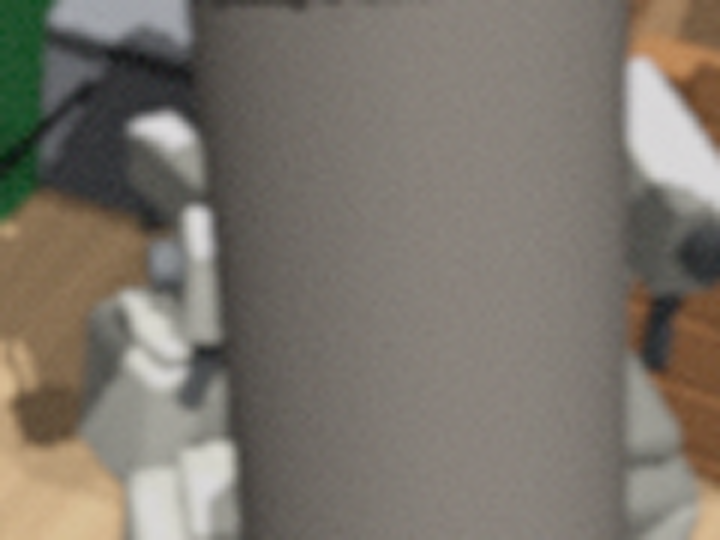

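carry_out(moves=[0.07,-0.09,0,0,0,-0.1,1,0.14,-0.18,0,0,0,-0.2,1,0.21,-0.27,0.02,0,0,-0.3,1,0.28,-0.36,0.05,0,0,-0.4,1,0.35,-0.45,0.08,0,0,-0.48,1,0.42,-0.55,0.11,0,0,-0.48,1,0.48,-0.64,0.14,0,0,-0.48,1,0.54,-0.73,0.147,0,0,-0.48,0.6])

```text
time: 2.55
tool_pos: [461.2, 206.0, 340.1]
tcp_rot: [-3.135, -0.002, 1.034]
contact_force: [0.9, -1.2, 0.0]
grip_width: 87.7
```

Run:
```python
from h import *
st();print(row(461,220,300,59,.5));print(row(461,220,246,59,.5))
```

```text
2.55 [461.24 205.98 340.12] [-179.62   -0.14   59.22] [ 0.95 -1.16  0.04] 87.71238521188802 [0.26 0.25 1.39 0.01 1.51 0.8 ]
[0.0296, -0.0178, 0.1005, -0.0126, -0.0045, 0.0074, 0.5]
[0.0292, -0.0169, 0.2355, -0.0126, -0.0045, 0.0074, 0.5]
```

carry_out(moves=[0.03,-0.018,0,0,0,0,0.5,0.03,-0.018,0.05,0,0,0,0.5,0.03,-0.018,0.1,0,0,0,0.5,0.03,-0.018,0.13,0,0,0,0.5,0.03,-0.018,0.18,0,0,0,0.5,0.03,-0.018,0.21,0,0,0,0.5,0.03,-0.018,0.235,0,0,0,0.5,0.03,-0.018,0.235,0,0,0,0.4])

```text
time: 3.35
tool_pos: [460.5, 219.0, 244.9]
tcp_rot: [-3.133, -0.0, 1.032]
contact_force: [-0.5, 0.4, -0.3]
grip_width: 41.9
```

Run:
```python
from h import *
st()
import cv2
from plant import capture
t=capture('side')[:,:,::-1]
cv2.imwrite('pics/s4.png',cv2.resize(t[200:310,150:300],None,fx=5,fy=5,interpolation=2))
H=np.array([570.2,269.9]);
th0=np.arctan2(219.6-269.9,461.2-570.2)
for k in range(1,9):
    a=th0+k/8*1.23
    # TCP leading by small amount
    p=H+120*np.array([np.cos(a),np.sin(a)])
    print(p,row(*p,246,59,.22))
```

```text
3.35 [460.51 219.03 244.89] [-179.53   -0.01   59.12] [-0.55  0.42 -0.34] 41.915085864743396 [0.29 0.32 1.56 0.01 1.27 0.83]
[470.23 203.53] [-0.0222, 0.0404, -0.0006, -0.0138, -0.0026, 0.0047, 0.22]
[481.57 189.  ] [-0.0388, 0.0834, -0.001, -0.0138, -0.0026, 0.0047, 0.22]
[495.01 176.38] [-0.0487, 0.1284, -0.0013, -0.0138, -0.0026, 0.0047, 0.22]
[510.22 165.97] [-0.0515, 0.1744, -0.0016, -0.0138, -0.0026, 0.0047, 0.22]
[526.84 158.01] [-0.0473, 0.2203, -0.002, -0.0138, -0.0026, 0.0047, 0.22]
[544.49 152.69] [-0.0361, 0.265, -0.0023, -0.0138, -0.0026, 0.0047, 0.22]
[562.74 150.13] [-0.0181, 0.3074, -0.0026, -0.0138, -0.0026, 0.0047, 0.22]
[581.17 150.4 ] [0.0061, 0.3466, -0.0028, -0.0138, -0.0026, 0.0047, 0.22]
```

View pics/s4.png

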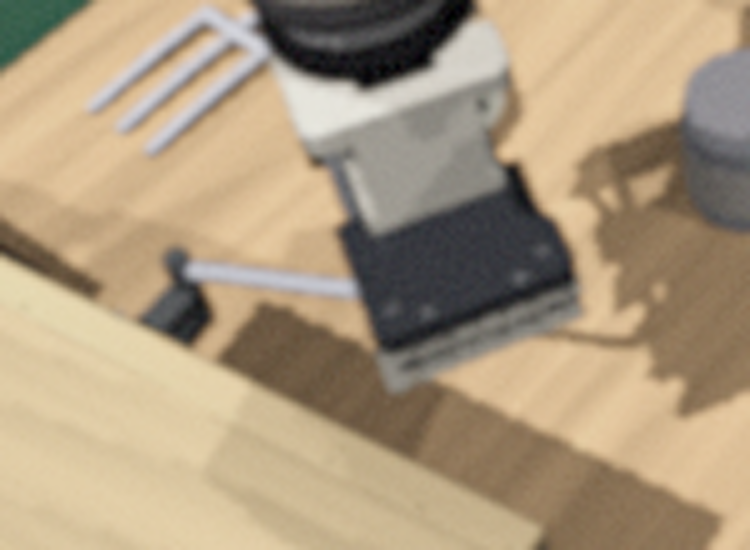

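carry_out(moves=[0,0,0,0,0,0,0.22,0,0,0,0,0,0,0.22,0,0,0,0,0,0,0.22,0,0,0,0,0,0,0.22,-0.012,0.02,0,0,0,0,0.22,-0.022,0.04,0,0,0,0,0.22,-0.031,0.062,0,0,0,0,0.22,-0.039,0.083,0,0,0,0,0.22])

```text
time: 4.2
tool_pos: [481.8, 188.1, 245.5]
tcp_rot: [-3.134, -0.001, 1.032]
contact_force: [-1.0, -0.0, 0.6]
grip_width: 20.5
```

Run:
```python
from h import *
st()
H=np.array([570.2,269.9]);
th0=np.arctan2(219.6-269.9,461.2-570.2)
for k in range(1,9):
    a=th0+(.25+k/8*.8)*1.23
    p=H+120*np.array([np.cos(a),np.sin(a)])
    print(p,row(*p,246,59,.22))
```

```text
4.2 [481.85 188.07 245.52] [-179.58   -0.06   59.12] [-1.   -0.03  0.63] 20.45475583439677 [0.22 0.33 1.54 0.01 1.28 0.76]
[492.17 178.74] [-0.0068, 0.0341, -0.0015, -0.0141, -0.002, 0.004, 0.22]
[503.94 169.85] [-0.0107, 0.0708, -0.0017, -0.0141, -0.002, 0.004, 0.22]
[516.72 162.48] [-0.0102, 0.1076, -0.002, -0.0141, -0.002, 0.004, 0.22]
[530.3  156.73] [-0.0051, 0.1442, -0.0023, -0.0141, -0.002, 0.004, 0.22]
[544.49 152.69] [0.0045, 0.1798, -0.0025, -0.0141, -0.002, 0.004, 0.22]
[559.06 150.42] [0.0183, 0.214, -0.0028, -0.0141, -0.002, 0.004, 0.22]
[573.81 149.95] [0.0362, 0.2462, -0.003, -0.0141, -0.002, 0.004, 0.22]
[588.49 151.3 ] [0.058, 0.276, -0.0032, -0.0141, -0.002, 0.004, 0.22]
```

carry_out(moves=[-0.007,0.034,0,0,0,0,0.22,-0.0105,0.07,0,0,0,0,0.22,-0.01,0.107,0,0,0,0,0.22,-0.005,0.144,0,0,0,0,0.22,0.0045,0.18,0,0,0,0,0.22,0.018,0.214,0,0,0,0,0.22,0.036,0.246,0,0,0,0,0.22,0.047,0.261,0,0,0,0,0.22])

```text
time: 5.0
tool_pos: [582.9, 149.8, 244.4]
tcp_rot: [-3.135, -0.001, 1.031]
contact_force: [-0.4, 0.0, -0.4]
grip_width: 20.0
```

Run:
```python
from h import *
st()
import cv2
from plant import capture
t=capture('side')[:,:,::-1]
cv2.imwrite('pics/s5.png',cv2.resize(t[180:300,150:300],None,fx=5,fy=5,interpolation=2))
```

```text
5.0 [582.91 149.81 244.36] [-179.6    -0.07   59.06] [-0.44  0.03 -0.36] 20.048182964604138 [0.12 0.49 1.29 0.01 1.36 0.66]
```

View pics/s5.png

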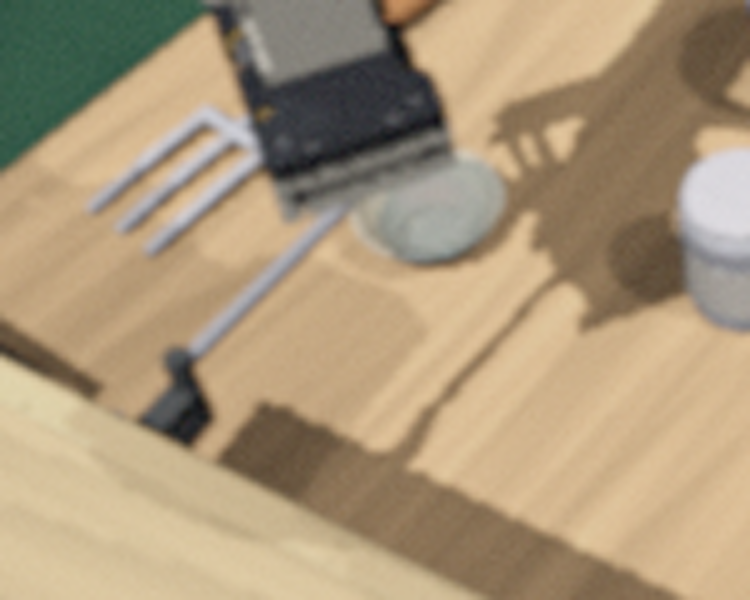

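carry_out(moves=[0.004,0.006,0,0,0,0,0.22,0.008,0.013,0,0,0,0,0.22,0.008,0.013,0,0,0,0,0.22,0.004,0.006,0,0,0,0,0.26,0.004,0.006,0,0,0,0,0.26,0.004,0.006,-0.1,0,0,0,0.26,0.004,0.006,-0.2,0,0,0,0.3,0.004,0.006,-0.3,0,0,0,1])

```text
time: 5.85
tool_pos: [586.4, 149.5, 366.0]
tcp_rot: [-3.135, -0.002, 1.031]
contact_force: [0.9, -0.0, 0.2]
grip_width: 32.0
```

Run:
```python
from h import *
st()
import cv2
print(row(520,-120,400,30,1))
from plant import capture
t=capture('side')[:,:,::-1]
cv2.imwrite('pics/s6.png',cv2.resize(t[180:300,150:300],None,fx=5,fy=5,interpolation=2))
t=capture('top')[:,:,::-1]
cv2.imwrite('pics/t6.png',t)
cv2.imwrite('pics/t6c.png',cv2.resize(t[170:270,340:460],None,fx=6,fy=6,interpolation=2))
```

```text
5.85 [586.42 149.54 365.95] [-179.65   -0.1    59.07] [ 0.93 -0.03  0.17] 32.01799080082521 [0.12 0.45 1.03 0.01 1.66 0.66]
[-0.6632, 0.2034, -0.0875, -0.0124, -0.0002, 0.9689, 1.0]
```

View pics/s6.png

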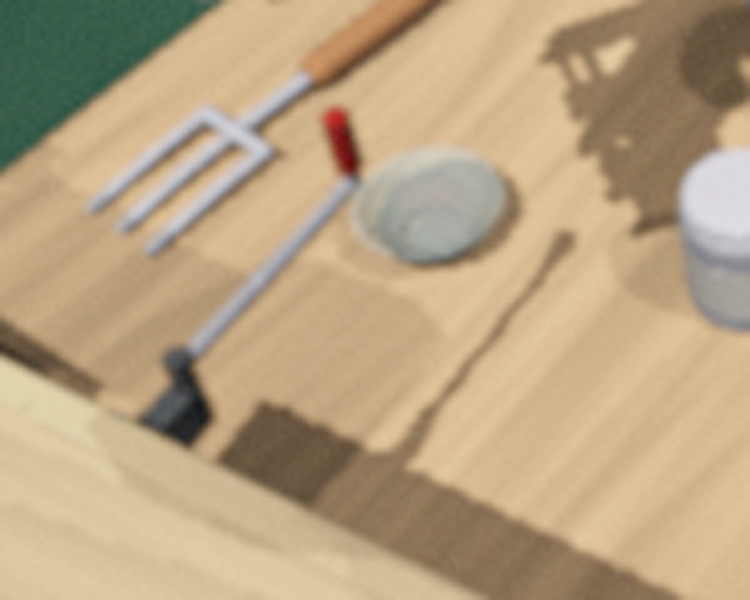

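View pics/t6c.png

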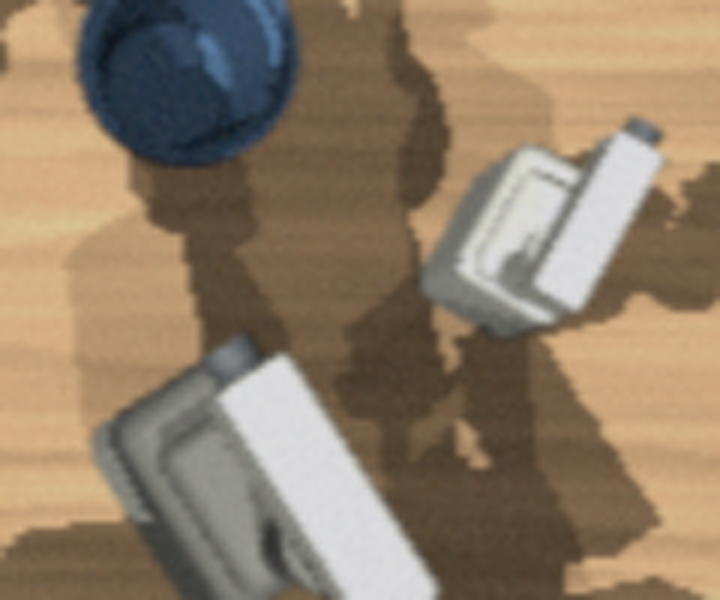

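```bash
python3 - <<'E'
from h import *
print(atz('side',150+335/5,180+117/5,260))
T=lambda u,v:(340+u/6,170+v/6)
P=[atz('top',*T(*p),215)[:2] for p in [(612,130),(665,157),(580,312),(537,287)]]
f=(P[0]+P[1])/2;b=(P[2]+P[3])/2
d=f-b;print(P,np.linalg.norm(d),np.degrees(np.arctan2(d[1],d[0])))
d/=np.linalg.norm(d);print('head', b+25*d, f-55*d)
k=atz('top',195,199,260);print(k)
E
python3 - <<'E'
import cv2
t=cv2.imread('pics/t6.png')
cv2.imwrite('pics/t6d.png',cv2.resize(t[110:230,150:310],None,fx=5,fy=5,interpolation=2))
E
```

```text
[581.48389184 150.88894541 260.        ]
[array([ 492.05657786, -368.20011149]), array([ 480.6696818 , -390.93500663]), array([ 413.00359875, -352.78323345]), array([ 423.45075787, -334.48849599])] 77.0298289406488 -27.805054732864498
head [ 440.34067397 -355.29748167] [ 437.71343938 -353.91200178]
[455.5994381  254.38337949 260.        ]
```

View pics/t6d.png

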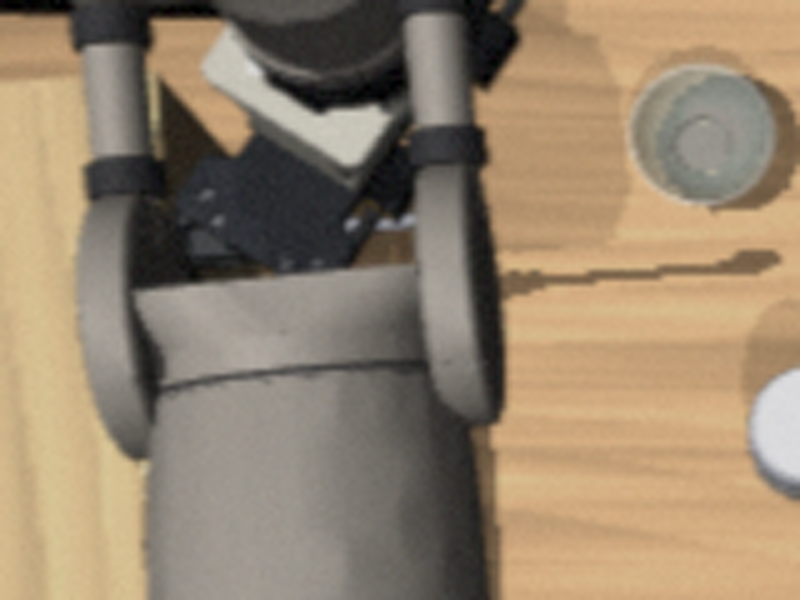

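Run:
```python
from h import *
T=lambda u,v:(340+u/6,170+v/6)
for p in [(288,352),(437,590),(220,395),(235,340)]: print(atz('top',*T(*p),300),atz('top',*T(*p),250))
S=lambda u,v:(340+u/4,100+v/4)
for p in [(125,145),(265,138)]: print(atz('side',*S(*p),300),atz('side',*S(*p),250))
# triangulate front corner
print(tri(*T(288,352),*S(120,142)),tri(*T(220,395),*S(125,160)))
print(row(520,-150,400,29.5,1));
```

```text
[ 386.68058877 -213.05142948  300.        ] [ 390.94356588 -221.52523934  250.        ]
[ 294.41293893 -270.93653196  300.        ] [ 294.41274291 -282.08488934  250.        ]
[ 369.30665663 -186.10834615  300.        ] [ 372.7668813  -193.33726651  250.        ]
[ 391.10058913 -192.0938423   300.        ] [ 395.56778978 -199.59931903  250.        ]
[ 383.60461761 -206.98323633  300.        ] [ 411.83095051 -270.3444811   250.        ]
[ 312.35886019 -260.41725948  300.        ] [ 334.22142381 -328.55130487  250.        ]
(array([ 388.32644784, -213.03043361,  296.60037081]), np.float64(2.9632067511712314)) (array([ 370.44095214, -184.27083729,  307.66230743]), np.float64(3.6349099458037784))
[-0.7298, 0.2393, -0.0781, 0.0017, -0.0186, 0.9857, 1.0]
```

carry_out(moves=[-0.06,0.02,-0.05,0,0,0.12,1,-0.16,0.05,-0.08,0,0,0.3,1,-0.26,0.08,-0.08,0,0,0.45,1,-0.36,0.12,-0.08,0,0,0.6,1,-0.46,0.15,-0.08,0,0,0.75,1,-0.56,0.18,-0.08,0,0,0.9,1,-0.66,0.21,-0.08,0,0,0.98,1,-0.73,0.24,-0.08,0,0,0.98,1])

```text
time: 6.75
tool_pos: [519.0, -152.4, 400.6]
tcp_rot: [-3.141, -0.009, 0.515]
contact_force: [0.9, -0.3, -0.7]
grip_width: 91.3
```

Run:
```python
from h import *
st()
for p in [(432,310),(475,280),(460,273),(425,315)]: print(atz('top',*p,298))
print(row(470,-300,400,2,1));print(row(440,-355,350,2,1))
```

```text
6.75 [ 518.99 -152.4   400.56] [-179.94   -0.52   29.51] [ 0.86 -0.33 -0.73] 91.33384905525105 [-0.43  0.3   1.16  0.01  1.68  0.62]
[ 199.08 -314.9   298.  ]
[ 269.24 -417.68  298.  ]
[ 285.04 -382.64  298.  ]
[ 187.54 -298.37  298.  ]
[-0.2884, 0.2608, -0.0015, -0.0062, -0.0166, 0.9171, 1.0]
[-0.4225, 0.3436, 0.1222, -0.0062, -0.0166, 0.9171, 1.0]
```

carry_out(moves=[-0.07,0.06,0,0,0,0.2,1,-0.15,0.13,0,0,0,0.4,1,-0.22,0.2,0,0,0,0.6,1,-0.29,0.26,0,0,0,0.8,1,-0.36,0.3,0.04,0,0,0.92,1,-0.42,0.34,0.08,0,0,0.92,1,-0.42,0.344,0.12,0,0,0.92,1,-0.42,0.344,0.12,0,0,0.92,1])

```text
time: 7.55
tool_pos: [439.7, -354.8, 348.1]
tcp_rot: [-3.133, -0.004, 0.032]
contact_force: [-0.2, 1.7, -0.0]
grip_width: 92.1
```

Run:
```python
from h import *
st()
print(row(440,-355,300,-27,1))
import cv2
from plant import capture
t=capture('side')[:,:,::-1]
cv2.imwrite('pics/s7.png',t)
cv2.imwrite('pics/s7c.png',cv2.resize(t[90:200,330:460],None,fx=6,fy=6,interpolation=2))
```

```text
7.55 [ 439.73 -354.77  348.14] [-179.49   -0.24    1.81] [-0.16  1.74 -0.05] 92.13236223768375 [-0.82  0.37  1.2   0.01  1.57  0.72]
[0.0001, 0.0017, 0.1203, -0.0187, -0.0036, 0.9605, 1.0]
```

View pics/s7c.png

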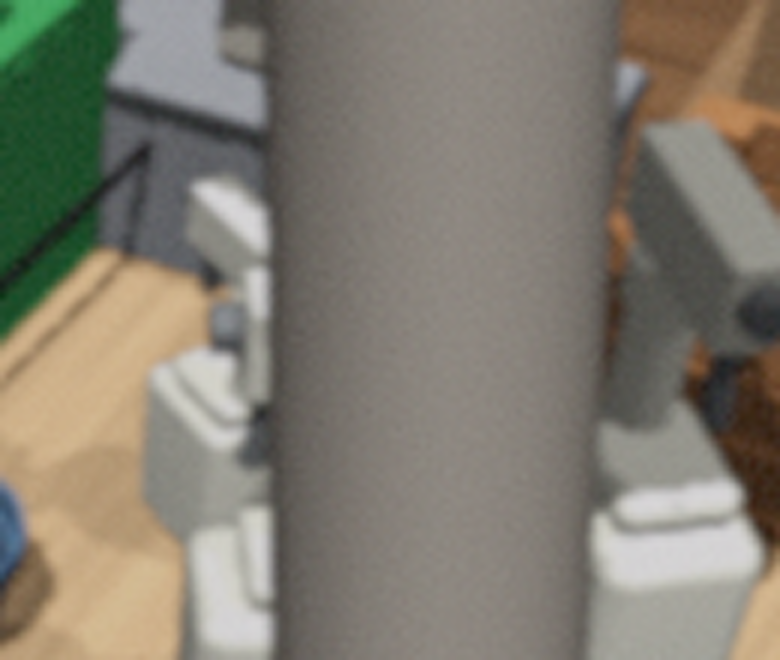

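carry_out(moves=[0,0,0,0,0,0.2,1,0,0,0,0,0,0.4,1,0,0.002,0.03,-0.01,0,0.6,1,0,0.002,0.06,-0.02,0,0.8,1,0,0.002,0.09,-0.02,0,0.96,1,0,0.002,0.12,-0.02,0,0.96,1,0,0.002,0.12,-0.02,0,0.96,1,0,0.002,0.12,-0.02,0,0.96,1])

```text
time: 8.4
tool_pos: [441.0, -354.7, 302.5]
tcp_rot: [3.14, -0.005, -0.468]
contact_force: [0.3, -0.9, 1.0]
grip_width: 91.8
```

Run:
```python
from h import *
st()
print(row(440,-355,200,-27.3,1))
import cv2
from plant import capture
t=capture('top')[:,:,::-1]
cv2.imwrite('pics/t8c.png',cv2.resize(t[150:270,340:500],None,fx=5,fy=5,interpolation=2))
```

```text
8.4 [ 441.04 -354.7   302.45] [179.94  -0.29 -26.79] [ 0.27 -0.92  1.  ] 91.80353997787638 [-0.81  0.38  1.31  0.    1.45  1.23]
[-0.0033, 0.0016, 0.2561, 0.0021, -0.0097, 0.0169, 1.0]
```

View pics/t8c.png

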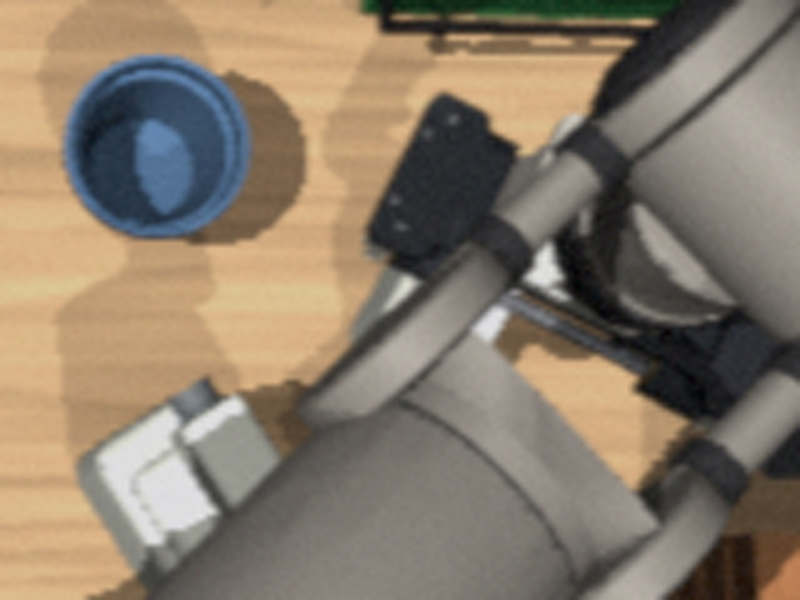

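carry_out(moves=[-0.003,0.0016,0.04,0,-0.01,0.017,1,-0.003,0.0016,0.08,0,-0.01,0.017,1,-0.003,0.0016,0.12,0,-0.01,0.017,1,-0.003,0.0016,0.16,0,-0.01,0.017,1,-0.003,0.0016,0.2,0,-0.01,0.017,1,-0.003,0.0016,0.23,0,-0.01,0.017,1,-0.003,0.0016,0.256,0,-0.01,0.017,1,-0.003,0.0016,0.256,0,-0.01,0.017,1])

```text
time: 9.25
tool_pos: [439.9, -355.0, 199.3]
tcp_rot: [3.141, 0.001, -0.477]
contact_force: [-1.2, -0.1, 0.6]
grip_width: 91.7
```

carry_out(moves=[0,0,0,0,0,0,0,0,0,0,0,0,0,0,0,0,0,0,0,0,0,0,0,0,0,0,0,0,0,0,0,0,0,0,0,0,0,0,0,0,0,0,0,0,0,0,0,0,0,0,0,0,0,0,0,0])

```text
time: 10.05
tool_pos: [439.9, -355.0, 199.3]
tcp_rot: [3.141, 0.001, -0.477]
contact_force: [0.3, 0.2, -0.5]
grip_width: 32.5
```

carry_out(moves=[0,0,0,0,0,0,0,0,0,0,0,0,0,0,0,0,0,0,0,0,0,0,0,0,0,0,0,0,0,0,0,0,0,0,0,0,0,0,0,0,0,0,0,0,0,0,0,0,0,0,0,0,0,0,0,0])

```text
time: 10.85
tool_pos: [439.9, -355.0, 199.2]
tcp_rot: [3.141, 0.001, -0.477]
contact_force: [-0.0, 0.1, 0.1]
grip_width: 23.8
```

Run:
```python
from h import *
st()
```

```text
10.85 [ 439.87 -355.01  199.24] [179.96   0.08 -27.32] [-0.    0.06  0.11] 23.83185912425488 [-0.81  0.45  1.48 -0.    1.21  1.23]
```

carry_out(moves=[0,0,-0.02,0,0,0,0,0,0,-0.05,0,0,0,0,0,0,-0.1,0,0,0,0,0,0,-0.16,0,0,0,0,0,0,-0.24,0,0,0,0,0,0,-0.32,0,0,0,0,0,0,-0.39,0,0,0,0,0,0,-0.43,0,0,0,0])

```text
time: 11.65
tool_pos: [440.4, -355.1, 375.1]
tcp_rot: [3.139, -0.003, -0.477]
contact_force: [0.7, -0.2, -1.9]
grip_width: 23.8
```

Run:
```python
from h import *
st()
import cv2
from plant import capture
t=capture('side')[:,:,::-1]
cv2.imwrite('pics/s9.png',t)
cv2.imwrite('pics/t9.png',capture('top')[:,:,::-1])
print(row(480,-200,400,-10,0));print(row(500,-60,400,2.5,0))
```

```text
11.65 [ 440.39 -355.15  375.08] [179.88  -0.18 -27.31] [ 0.74 -0.24 -1.91] 23.82285324963335 [-0.81  0.36  1.14 -0.    1.63  1.23]
[-0.0906, -0.3903, -0.0644, 0.0065, -0.008, -0.5771, 0.0]
[-0.2068, -0.7242, -0.0659, 0.0073, -0.0073, -0.9938, 0.0]
```

View pics/s9.png

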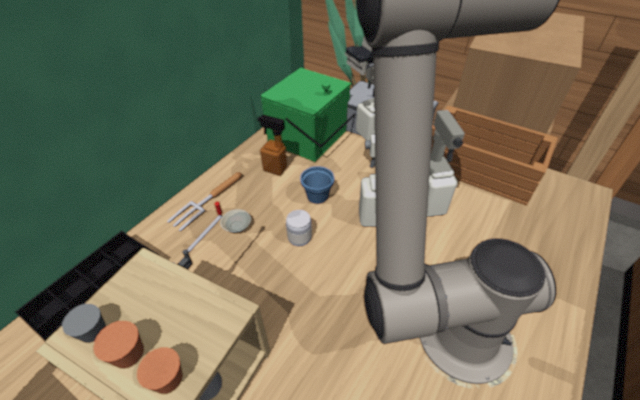

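View pics/t9.png

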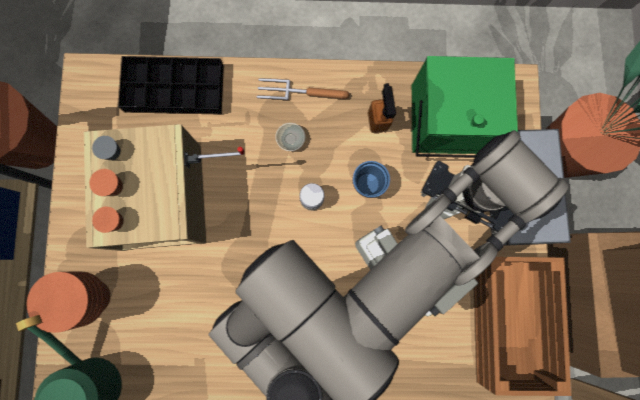

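Run:
```python
from h import *
print(row(500,-220,425,-12,0));print(row(505,-120,425,-3,0))
```

```text
[-0.023, -0.3686, -0.1266, 0.0063, -0.0081, -0.5105, 0.0]
[-0.1266, -0.5965, -0.1276, 0.007, -0.0076, -0.8105, 0.0]
```

carry_out(moves=[0,-0.04,-0.03,0,0,-0.07,0,0,-0.11,-0.08,0,0,-0.16,0,-0.005,-0.19,-0.12,0,0,-0.27,0,-0.01,-0.28,-0.126,0,0,-0.4,0,-0.023,-0.37,-0.126,0,0,-0.51,0,-0.06,-0.45,-0.126,0,0,-0.6,0,-0.1,-0.53,-0.126,0,0,-0.72,0,-0.127,-0.597,-0.127,0,0,-0.81,0])

```text
time: 12.55
tool_pos: [504.5, -116.7, 424.6]
tcp_rot: [3.138, -0.002, -0.047]
contact_force: [1.1, 0.3, -2.4]
grip_width: 23.9
```

Run:
```python
from h import *
st()
print(row(480,120,400,4,0));print(row(480,205,400,5.4,0))
```

```text
12.55 [ 504.5  -116.69  424.56] [179.82  -0.11  -2.71] [ 1.07  0.27 -2.4 ] 23.909730814953136 [-0.37  0.26  1.16 -0.    1.72  1.24]
[-0.0893, -0.5883, 0.0594, 0.0062, -0.0032, -0.2238, 0.0]
[-0.0994, -0.8006, 0.0587, 0.0062, -0.0032, -0.2704, 0.0]
```

carry_out(moves=[-0.01,-0.08,0,0,0,-0.03,0,-0.02,-0.18,0.01,0,0,-0.06,0,-0.04,-0.28,0.02,0,0,-0.1,0,-0.055,-0.39,0.03,0,0,-0.14,0,-0.075,-0.5,0.05,0,0,-0.18,0,-0.09,-0.6,0.06,0,0,-0.22,0,-0.1,-0.7,0.06,0,0,-0.27,0,-0.12,-0.79,0.06,0,0,-0.27,0])

```text
time: 13.35
tool_pos: [470.4, 203.8, 399.0]
tcp_rot: [3.139, 0.0, 0.097]
contact_force: [0.6, -0.6, -2.4]
grip_width: 23.8
```

Run:
```python
from h import *
st()
print(row(455,199,284.5,5.4,0))
```

```text
13.35 [470.43 203.77 398.97] [179.83   0.01   5.57] [ 0.57 -0.57 -2.4 ] 23.79566565816281 [ 0.26  0.25  1.23 -0.    1.66  1.73]
[-0.0395, 0.0073, 0.2862, 0.0057, 0.0002, 0.0055, 0.0]
```

carry_out(moves=[-0.02,0.007,0.03,0,0,0,0,-0.04,0.007,0.08,0,0,0,0,-0.04,0.007,0.14,0,0,0,0,-0.04,0.007,0.2,0,0,0,0,-0.04,0.007,0.25,0,0,0,0,-0.04,0.007,0.275,0,0,0,0,-0.04,0.007,0.286,0,0,0,0,-0.04,0.007,0.286,0,0,0,0])

```text
time: 14.15
tool_pos: [454.7, 199.4, 284.7]
tcp_rot: [3.139, 0.0, 0.098]
contact_force: [1.5, 0.3, -2.5]
grip_width: 24.0
```

Run:
```python
from h import *
st()
import cv2
from plant import capture
t=capture('side')[:,:,::-1]
cv2.imwrite('pics/s10.png',cv2.resize(t[150:310,140:320],None,fx=4,fy=4,interpolation=2))
t=capture('top')[:,:,::-1]
cv2.imwrite('pics/t10.png',cv2.resize(t[110:230,150:310],None,fx=5,fy=5,interpolation=2))
```

```text
14.15 [454.66 199.36 284.66] [179.83   0.03   5.6 ] [ 1.51  0.29 -2.48] 24.02738235740177 [ 0.26  0.26  1.53 -0.    1.36  1.73]
```

View pics/s10.png

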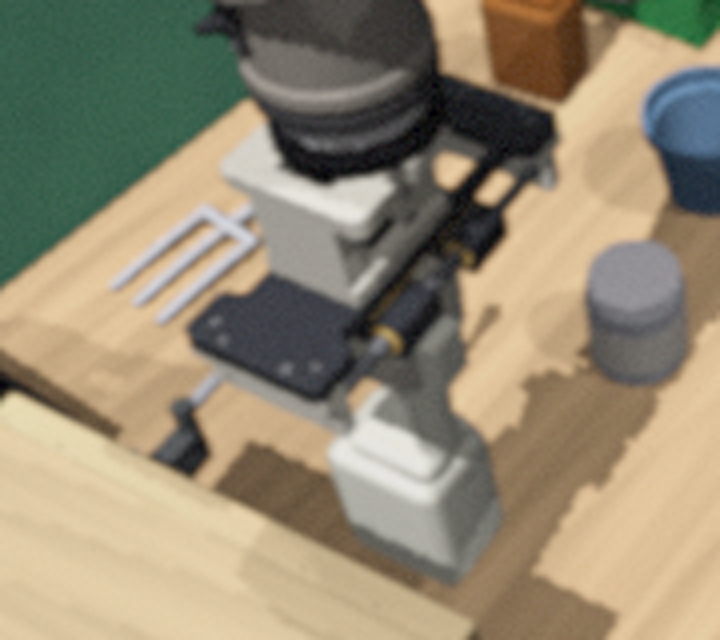

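View pics/t10.png

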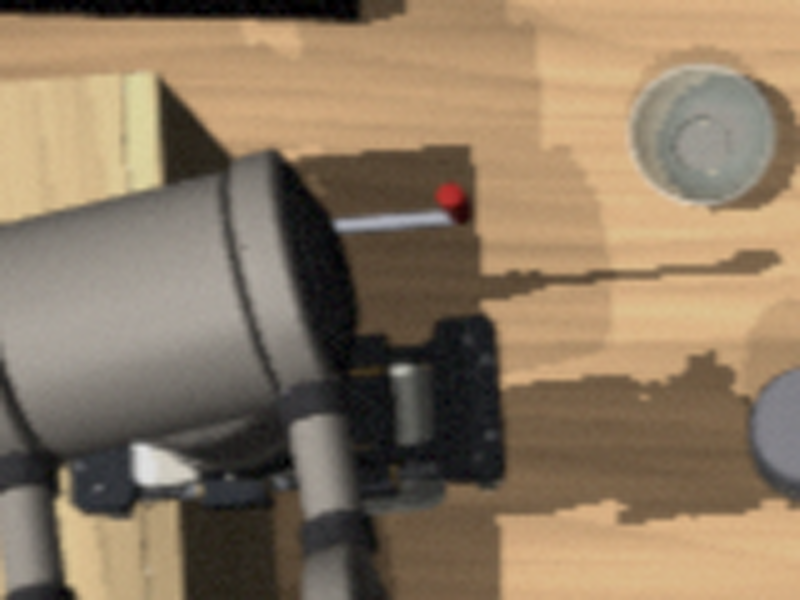

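Run:
```python
from h import *
psi=np.radians(5.6);c,s=np.cos(psi),np.sin(psi)
h=np.array([454.9,199.3,283.0])
for l in [(-12,-29,-197.5),(-12,29,-197.5),(64,29,-197.5),(-12,-29,-97),(-12,29,-97),(64,29,-97)]:
    p=h+[l[0]*c-l[1]*s,l[0]*s+l[1]*c,l[2]]
    u,v=proj('side',p);print(l,(u-140)*4,(v-150)*4)
k=atz('top',150+448/5,110+195/5,260);print(k)
print(row(553,208.5,284.5,5.4,0))
```

```text
(-12, -29, -197.5) 511.1325352418769 519.5017369813108
(-12, 29, -197.5) 456.19932875889344 596.8656661283887
(64, 29, -197.5) 350.70112431303926 544.1211646424704
(-12, -29, -97) 490.8147222154405 421.0280945012639
(-12, 29, -97) 429.95448819527917 500.9839480674002
(64, 29, -97) 315.9656937000682 446.5910879359001
[583.30512619 150.14298383 260.        ]
[0.2457, 0.001, 0.0028, 0.005, -0.0026, 0.006, 0.0]
```

carry_out(moves=[0.02,0,0.002,0,0,0,0,0.05,0,0.002,0,0,0,0,0.09,0,0.002,0,0,0,0,0.13,0,0.002,0,0,0,0,0.17,0,0.002,0,0,0,0,0.205,0,0.002,0,0,0,0,0.23,0,0.002,0,0,0,0,0.241,0.001,0.002,0,0,0,0])

```text
time: 15.05
tool_pos: [552.2, 208.3, 284.8]
tcp_rot: [3.139, -0.002, 0.097]
contact_force: [-1.0, -0.5, -3.0]
grip_width: 23.9
```

Run:
```python
from h import *
st()
import cv2
from plant import capture
t=capture('side')[:,:,::-1]
cv2.imwrite('pics/s11.png',cv2.resize(t[130:290,140:320],None,fx=4,fy=4,interpolation=2))
t=capture('top')[:,:,::-1]
cv2.imwrite('pics/t11.png',cv2.resize(t[110:230,150:310],None,fx=5,fy=5,interpolation=2))
```

```text
15.05 [552.25 208.3  284.83] [179.85  -0.11   5.57] [-1.02 -0.52 -2.98] 23.903563898614244 [ 0.23  0.44  1.26 -0.    1.44  1.71]
```

View pics/s11.png

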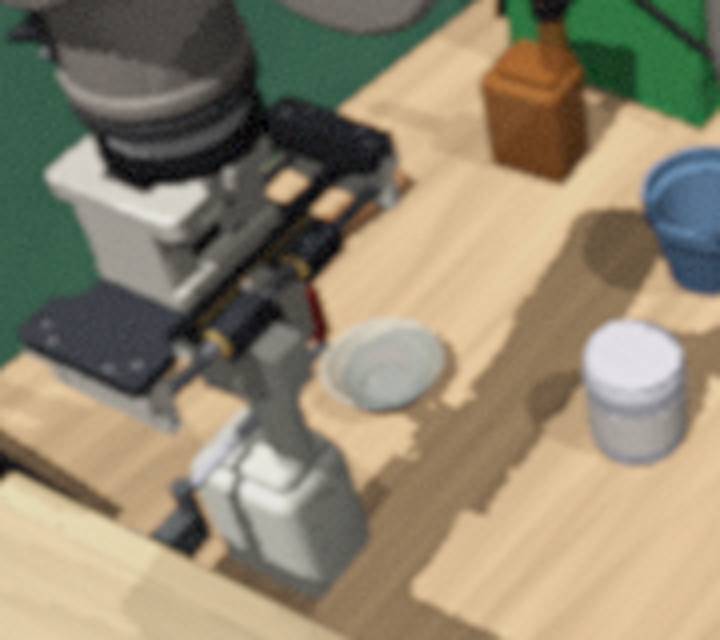

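View pics/t11.png

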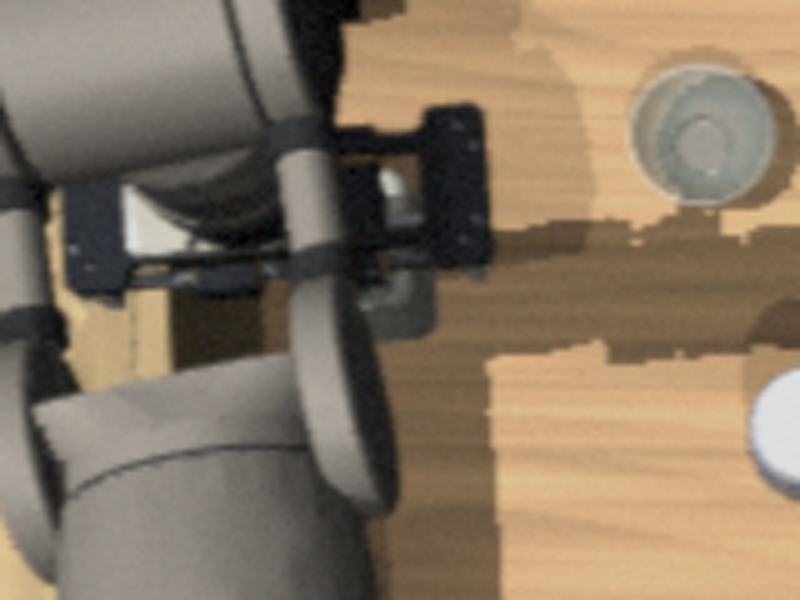

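carry_out(moves=[-0.003,0,0.01,0,0,0,0,-0.004,0,0.03,0,0,0,0,-0.004,0,0.05,0,0,0,0,-0.004,0,0.07,0,0,0,0,-0.004,0,0.085,0,0,0,0,-0.004,0,0.098,0,0,0,0,-0.004,0,0.108,0,0,0,0,-0.004,0,0.11,0,0,0,0])

```text
time: 15.95
tool_pos: [549.9, 207.9, 240.1]
tcp_rot: [3.139, -0.001, 0.097]
contact_force: [0.4, 0.6, -2.8]
grip_width: 23.9
```

Run:
```python
from h import *
st()
```

```text
15.95 [549.9  207.89 240.15] [179.84  -0.03   5.56] [ 0.42  0.59 -2.83] 23.88441610058915 [ 0.23  0.46  1.35 -0.    1.33  1.71]
```

Lower the last millimetres slowly.

carry_out(moves=[0,0,0.001,0,0,0,0,0,0,0.002,0,0,0,0,0,0,0.003,0,0,0,0,0,0,0.004,0,0,0,0,0,0,0.005,0,0,0,0,0,0,0.005,0,0,0,0,0,0,0.005,0,0,0,0,0,0,0.005,0,0,0,0])

```text
time: 16.75
tool_pos: [550.0, 207.9, 238.4]
tcp_rot: [3.139, -0.001, 0.097]
contact_force: [-0.9, -0.3, -1.1]
grip_width: 23.6
```

Run:
```python
from h import *
st()
```

```text
16.75 [549.96 207.93 238.42] [179.84  -0.06   5.57] [-0.95 -0.34 -1.07] 23.639159355439 [ 0.23  0.46  1.35 -0.    1.33  1.71]
```

carry_out(moves=[0,0,0.001,0,0,0,0,0,0,0.002,0,0,0,0,0,0,0.003,0,0,0,0,0,0,0.003,0,0,0,0,0,0,0.003,0,0,0,0,0,0,0.003,0,0,0,0,0,0,0.003,0,0,0,0,0,0,0.003,0,0,0,0])

```text
time: 17.55
tool_pos: [550.0, 207.9, 238.2]
tcp_rot: [3.139, -0.002, 0.097]
contact_force: [-3.8, -1.1, 6.5]
grip_width: 23.8
```

Run:
```python
from h import *
st()
import cv2
from plant import capture
t=capture('side')[:,:,::-1]
cv2.imwrite('pics/s12.png',cv2.resize(t[130:290,140:320],None,fx=4,fy=4,interpolation=2))
```

```text
17.55 [550.01 207.93 238.24] [179.85  -0.12   5.57] [-3.84 -1.09  6.47] 23.75583403969552 [ 0.23  0.46  1.35 -0.    1.33  1.71]
```

View pics/s12.png

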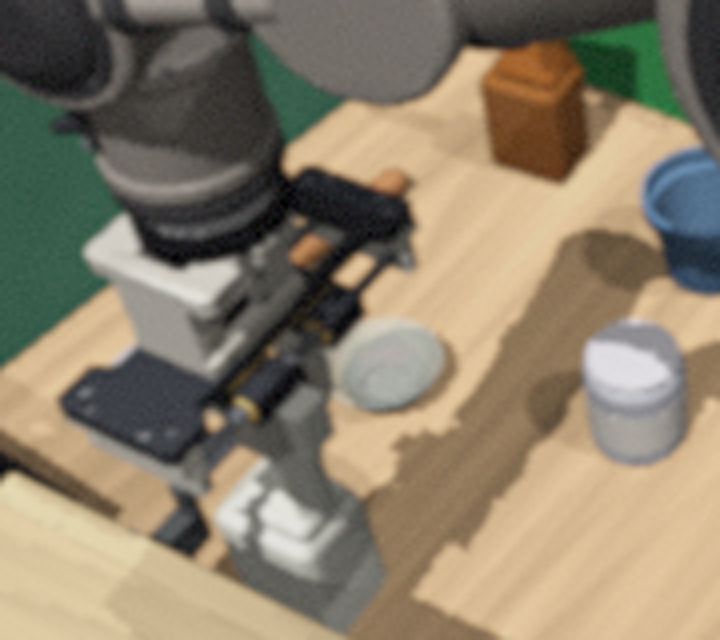

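carry_out(moves=[0,0,-0.0015,0,0,0,0,0,0,-0.0015,0,0,0,0,0,0,-0.0015,0,0,0,0.3,0,0,-0.0015,0,0,0,0.35,0,0,-0.0015,0,0,0,0.4,0,0,-0.0015,0,0,0,0.5,0,0,-0.0015,0,0,0,0.6,0,0,-0.0015,0,0,0,0.6])

```text
time: 18.4
tool_pos: [550.0, 207.9, 238.9]
tcp_rot: [3.139, -0.002, 0.097]
contact_force: [0.0, 0.8, -0.4]
grip_width: 53.8
```

Run:
```python
from h import *
st()
import cv2
from plant import capture
t=capture('side')[:,:,::-1]
cv2.imwrite('pics/s13.png',cv2.resize(t[130:290,140:320],None,fx=4,fy=4,interpolation=2))
```

```text
18.4 [550.01 207.93 238.85] [179.85  -0.12   5.57] [ 0.05  0.8  -0.42] 53.83908824825379 [ 0.23  0.46  1.35 -0.    1.33  1.71]
```

View pics/s13.png

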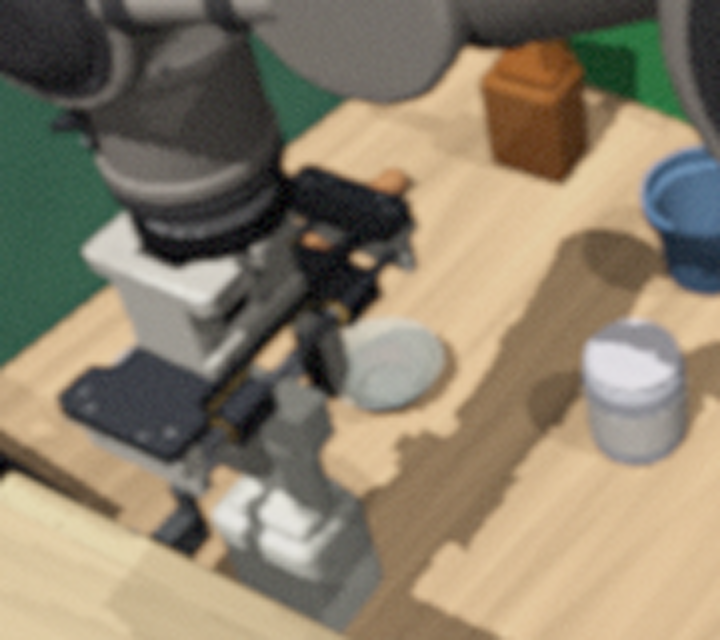

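carry_out(moves=[0,0,0,0,0,0,0.6,0,0,-0.02,0,0,0,0.6,0,0,-0.06,0,0,0,0.6,0,0,-0.12,0,0,0,0.6,0,0,-0.2,0,0,0,0.6,0,0,-0.28,0,0,0,0.6,0,0,-0.36,0,0,0,0.6,-0.05,0,-0.4,0,0,0,0.6])

```text
time: 19.25
tool_pos: [531.1, 206.3, 401.7]
tcp_rot: [3.139, -0.007, 0.097]
contact_force: [-1.3, -0.0, 0.0]
grip_width: 54.9
```

carry_out(moves=[-0.05,0.1,0,0,0,0,0.6,-0.1,0.2,0,0,0,0,0.6,-0.15,0.3,0,0,0,0,0.6,-0.15,0.4,0,0,0,0,0.6,-0.15,0.5,0,0,0,0,0.6,-0.15,0.6,0,0,0,0,0.6,-0.15,0.6,0,0,0,0,0.6,-0.15,0.6,0,0,0,0,0.6])

```text
time: 20.05
tool_pos: [494.4, -38.8, 402.2]
tcp_rot: [3.14, -0.007, 0.094]
contact_force: [0.2, 0.5, 0.2]
grip_width: 55.1
```

carry_out(moves=[0,0,0,0,0,0,0.6,0,0,0,0,0,0,0.6,0,0,0,0,0,0,0.6,0,0,0,0,0,0,0.6,0,0,0,0,0,0,0.6,0,0,0,0,0,0,0.6,0,0,0,0,0,0,0.6,0,0,0,0,0,0,0.6])

```text
time: 20.85
tool_pos: [494.4, -38.8, 402.2]
tcp_rot: [3.14, -0.007, 0.094]
contact_force: [0.1, 0.8, -0.1]
grip_width: 55.1
```

Run:
```python
from h import *
st()
import cv2
from plant import capture
t=capture('side')[:,:,::-1]
cv2.imwrite('pics/s14.png',cv2.resize(t[160:290,140:300],None,fx=4.5,fy=4.5,interpolation=2))
t2=capture('side')[:,:,::-1]; import numpy as np
print(np.abs(t[160:290,140:300].astype(int)-t2[160:290,140:300]).mean())
t=capture('top')[:,:,::-1]
cv2.imwrite('pics/t14.png',cv2.resize(t[110:230,150:310],None,fx=5,fy=5,interpolation=2))
```

```text
20.85 [494.41 -38.85 402.17] [179.9   -0.41   5.41] [ 0.08  0.75 -0.12] 55.12000661692202 [-0.23  0.21  1.28  0.    1.65  1.24]
1.549599358974359
```

View pics/s14.png

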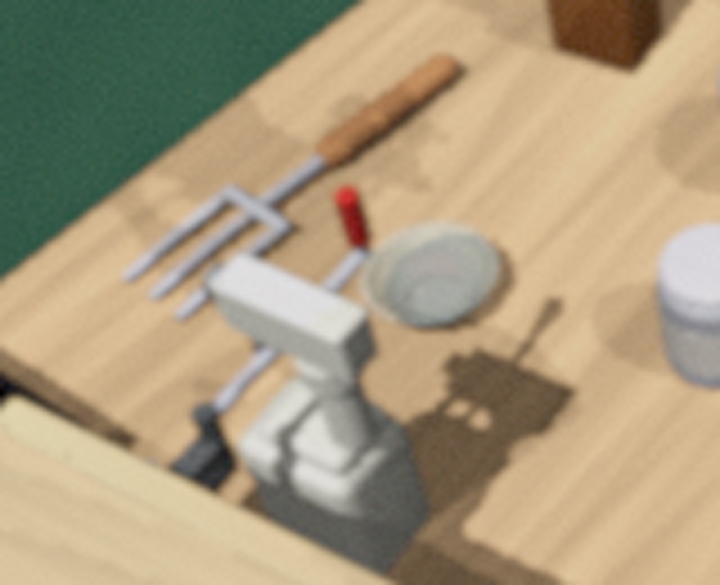

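View pics/t14.png

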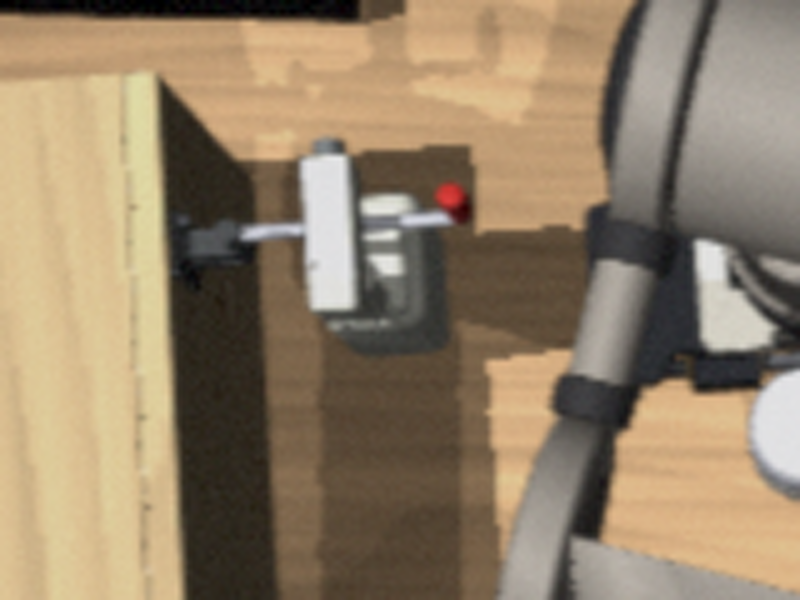

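Run:
```python
from h import *
T=lambda u,v:(150+u/5,110+v/5)
P=[atz('top',*T(*p),254)[:2] for p in [(302,155),(352,152),(357,308),(310,312)]]
f=(P[0]+P[1])/2;b=(P[2]+P[3])/2;L=np.linalg.norm(f-b)
S=lambda u,v:(140+u/4.5,160+v/4.5)
print(tri(*T(302,155),*S(211,285)),tri(*T(357,308),*S(372,322)))
print('head',b+25*(f-b)/L,L,'knob',atz('top',*T(450,195),260),atz('side',*S(347,195),260))
from plant import close_job
print(close_job())
```

```text
(array([604.17349534, 224.86435387, 249.97722808]), np.float64(2.2412425540635006)) (array([527.93740607, 195.72666624, 242.00843849]), np.float64(2.2158811157036036))
head [550.06347774 207.71705336] 80.1154939465789 knob [583.32471665 149.15057495 260.        ] [581.41915829 150.60214723 260.        ]
the job is handed in; nothing more can be done
None
```

I swung the hook arm out to its stop while it was empty. I then took the small white spray bottle by its head, brought it in under the trigger, lowered it onto the rod, let go, and backed the arm away. The job was handed in after about 21 s of the 61 s allowed.

**Last checks before handing in**
- **Hook:** the knob is at about (582, 150) mm, so the hook is at about 1.57 rad, fully out.
- **Bottle position:** its head is at about (550, 208) mm, roughly 60 mm back from the knob along the arm. It looked upright.
- **Bottle height:** I took the head centre as about 236 mm, based on the tool height when the rod took the weight and on the sizes given. That is 5 mm below the knob middle and puts the bottle's base about 39 mm above the table.
- **Rest:** two successive side pictures matched apart from image noise.
- **Arm:** it is well clear of everything, and the wrist force is about zero.

**One disagreement:** a rough two-camera measurement of the head's top corners gave 242 to 250 mm, where I expected about 254 mm. The sight lines missed each other by about 2 mm. I put this down to reading soft corners in the pictures and did not follow it up; if it were real, the head would still be within the allowed height.

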